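# Open the bayonet lid of the coin canister and load a coin roll

## Task

Open the grey coin canister: turn its blue lid anticlockwise until its lugs reach the open slots, lift it off and lay it handle up in the middle of the black rubber mat. Then stand the green-banded coin roll upright on the bottom of the open canister, leaving the two blue-banded rolls and the black torch where they are.

Things in the scene. Friction and masses are not known exactly. Their poses are not given: they have to be found in the camera images.
- canister: Grey round canister, screwed down. Origin: centre of its underside on the desk, z up. Bucket 70 mm high, inner radius 59 mm, inner floor 8 mm above the desk. On the rim's flange (outer radius 87 mm) stand 3 dark keepers, every 120 degrees, the first centred on its +x axis: lips from 67 mm radius outward, 10 to 16 mm above the rim (top 86 mm above the desk), hold the lid's lugs down.
- slot (a point): Middle of the slot (green floor) that is next anticlockwise (seen from above) from the keeper on the canister's +x axis: 57 degrees from that axis, 70 mm from the canister's axis, 4 mm above the rim. The lug lid_lug belongs here for lifting; within 14 degrees either way all lugs are clear of the lips. About 19 degrees past it a lug meets the next keeper's end wall.
- lid_grip (a point): Point on the axis of the blue lid, in its handle, 40 mm above the lid's underside; x along the handle, z up. The handle is an upright wing, 85 mm long, 16 mm thick, its top 58 mm above the underside. Lid loose, 0.15 to 0.31 kg: disc 128 mm diameter, 10 mm thick, resting on the canister's rim with 2 mm play up and 3 mm sideways; it turns with slight friction only.
- lid_lug (a point): Centre of one of the lid's three lugs (every 120 degrees, 20 mm wide, 8 mm thick, reaching to 77 mm radius, a white mark on the disc beside each): in line with the handle, on the lid's +x axis, 70 mm from the lid's axis, 4 mm above its underside. At the start it is under the keeper on the canister's +x axis, within 20 degrees of that axis.
- mat_top (a point): Black rubber mat, 180 x 180 x 4 mm, fixed flat on the desk; the point is the centre of its upper face, z up.
- roll_green_mid (a point): Paper coin roll with a green band, 60 mm tall, 25 mm diameter, 0.18 kg, standing upright on the desk; the point lies on its axis, 30 mm above its foot, z up along it.
- roll_blue_a_mid (a point): Coin roll with a blue band (leave alone), 60 mm tall, 25 mm diameter, 0.18 kg, standing upright on the desk; the point lies on its axis, 30 mm above its foot, z up along it.
- roll_blue_b_mid (a point): Another coin roll with a blue band (leave alone), 60 mm tall, 25 mm diameter, 0.18 kg, standing upright on the desk; the point lies on its axis, 30 mm above its foot, z up along it.
- torch_mid (a point): Small black torch, 30 x 135 x 23 mm, lying on the desk along its own y axis (leave alone); the point is its middle, 10 mm above the desk.
Mind the look-alikes: they are no part of the job. What is shaped like the part that bears roll_blue_a_mid but orange or turquoise is not meant.

How it is judged:
On the way, in this order (a step that is already met when the one before it is completed fails the run):
1. the lid, still down on the rim, is turned until its lugs stand in the slots (y of lid_lug in the frame of canister above 0.044 m and z of lid_grip in the frame of canister below 0.115 m), for 0.05 s.
2. the lid is lifted at least 30 mm clear of the rim (z of lid_grip in the frame of canister above 0.14 m), for 0.1 s.
3. the lid lies flat, handle up, on the mat, within 60 mm of its middle (horizontal distance between lid_grip and mat_top below 0.06 m and z of lid_grip in the frame of mat_top between 0.034 and 0.046 m and angle between lid_grip's own z axis and vertical below 0.1 rad), for 0.2 s.
At the end, for the whole second after the job is handed in: The lid lies flat (within 0.1 rad), handle up, on the mat, its centre within 60 mm of the mat's; the green-banded roll stands upright (within 0.15 rad) on the canister's inner floor; the blue-banded rolls stand upright within 30 mm, and the torch lies within 40 mm, of where they were (all of step 3 and horizontal distance between roll_green_mid and canister below 0.049 m and z of roll_green_mid in the frame of canister between 0.03 and 0.046 m and angle between each of roll_green_mid, roll_blue_a_mid, roll_blue_b_mid's own z axis and vertical below 0.15 rad and distance of each of roll_blue_a_mid, roll_blue_b_mid from where it was at the start of the episode below 0.03 m and distance of torch_mid from where it was at the start of the episode below 0.04 m); the robot touches nothing.
It fails at once if a blue-banded roll is knocked over (angle between any of roll_blue_a_mid, roll_blue_b_mid's own z axis and vertical above 0.6 rad).
It also fails if it takes over 69 s, if anything falls off the work surface, if the arm or the gripper's body presses on something with over 40 N, if the wrist force passes 120 N, or if a joint passes its speed limit or range.

## Robot

A 6-joint arm with a two-finger parallel gripper is mounted at the origin on a cart in front of the work surface, level with it; the furniture and walls round the work are solid. World frame = base frame: x ahead of the robot, y to its left, z up, the work surface at z = 0. Lengths are in m, angles in rad, forces in N, time in s.
With the tool pointing down it reaches from about 0.3 to 0.875 m from the base axis. Payload 6.4 kg.
Tool frame: the origin (TCP) lies at the very end of the fingers, on their centre line; the grasp point (between the pads) lies pinch_z behind it (pinch_z is the distance from the TCP to the grasp point, in m); z points along the fingers, y is the line along which they close (so a half turn about z gives the same grasp; the last joint's range is limited). The gripper opens to 88 mm and grips with 3 to 60 N. Pads are 18 mm wide; open, the fingers measure 123 mm over their backs; the gripper's body (75 mm by 187 mm) begins 45 mm behind the grasp point.
Start: joints at [-1.462, 0.181, 1.607, -0, 1.354, -0.206], TCP at [0.178, -0.547, 0.239] pointing down, gripper open.
Joint ranges: [-2.99, 2.99], [-0.89, 2.07], [0.3, 2.58], [-1.14, 4.28], [0, 2.63], [-3.12, 3.12]. Speed limits (rad/s): [2.57, 2.57, 3.01, 3.14, 3.14, 3.14].

## Interface

Orientations are given as a rotation vector (axis times angle).
In Python, from cell import * gives the robot as it stands.
- The arm moves only by the tool jog_arm, never from a script. Its argument "plan" is a list of rows, each an object with "fingers": the gripper command: -1 is shut, 1 is fully open, values between are in proportion; "dp": the shift along the tool's x, y, z in m, a list of three; "twist": the turn about the tool's z in rad. In form: [{"fingers": fingers, "dp": [tx, ty, tz], "twist": twist}, ...]. A call has exactly 8 rows; each row is the pose to reach, as a shift and turn from the pose commanded when the call began, along the tool's axes at that moment; what a row does not reach only later rows make up. A row lasts 1/12 s, in which the tool goes at most 41.7 mm and 7.16 degrees, less where a joint would pass 70% of its speed; a pose out of reach is approached as far as the arm can. A call with a gripper value outside its range is refused whole. The fingers move at their own pace and stop on an object; "force" is the grip in N (left out, the last holds). Time passes only in rows, so rows that repeat a pose let the fingers close, or fill a call up. It gives the time, the measured TCP pose, the force, the opening and the grip force at its end, in the units of the state.
- read_state(): the state, without advancing time (a new reading comes with each control period).
- capture(name): name is "scene" or "top" or "wrist"; returns (picture, depth): 480x640x3 uint8, red, green, blue; 480x640 float32, m along the optical axis (not along the pixel's ray), 0 where there is no reading.
- calibration(name): a dict with "K" (3x3 intrinsics, pixels), "extrinsics" (4x4, takes a point from camera to world coordinates); the wrist camera has in their place "mount" (4x4, takes a point from camera to tool coordinates, whose origin is the TCP and whose axes are the flange's). Camera axes: x right, y down, z forward; pixel columns grow to the right and rows downward; lengths in m; the calibration is good to about 2 mm. A picture is of the moment at which its call begins: read the wrist's pose just before it. calibration takes no time and is no camera call.
- sign_off(): hands the job in; it is judged then, once.
The state is a dict: "t": time; "q": joint angles; "dq": joint speeds; "joint_efforts": joint torques, N m; "eef_pos": TCP position; "tcp_rot": TCP orientation; "contact_force": force on the tool from outside, world axes, zero at the start; "ft_torque": the same for the moment, N m; "grip_width": finger opening in m; "finger_force": force on a finger pad.
Only numpy, scipy, OpenCV 4.12 (cv2) and the standard library are available. Lean on these libraries where they do the work, as an engineer would, in place of code of your own. Each camera call takes 0.05 s, during which the arm holds its last target. There are 200 camera calls.

## Working session

There is one attempt and no reset: what is moved stays moved. The work goes in short steps, Python scripts to look and compute and a tool call to move; the robot and the scene stay as the last step left them, time stands still between calls to the robot, and variables do not carry over. Pictures are saved under pics/ and viewed, at most 10 in all, crops included, and the job is handed in when it is done.

Besides the shell and the picture viewer there is one more tool, called after "Call:" in YAML: its name, and indented under it one key for each argument. jog_arm: Moves the arm, as the interface text tells. Its arguments: {"type":"object","properties":{"plan":{"type":"array"},"force":{"type":"number"}},"required":["plan"]}

```bash
ls; mkdir -p pics; python3 - <<'E'
from cell import *
import cv2,numpy as np
s=read_state();print({k:np.round(v,3) for k,v in s.items()})
for n in ("top","scene"):
    p,d=capture(n);np.savez(f"{n}0.npz",p=p,d=d);cv2.imwrite(f"pics/{n}0.png",p[:,:,::-1])
    c=calibration(n);print(n,np.round(c["K"],1).tolist(),np.round(c["extrinsics"],3).tolist())
print(np.round(calibration("wrist")["mount"],3).tolist())
try: print(pinch_z)
except Exception as e: print(e)
E
```

```text
pics
{'t': np.float64(0.0), 'q': array([-1.462,  0.182,  1.608,  0.   ,  1.354, -0.206]), 'dq': array([ 0.   ,  0.   ,  0.001,  0.001, -0.   ,  0.   ]), 'joint_efforts': array([ 1.0000e-03, -4.3386e+01, -3.4185e+01,  7.0000e-02,  3.8000e-02,
       -0.0000e+00]), 'eef_pos': array([ 0.178, -0.546,  0.238]), 'tcp_rot': array([-3.101, -0.492, -0.   ]), 'contact_force': array([-0.082,  0.355,  0.422]), 'ft_torque': array([-0.009, -0.   , -0.009]), 'finger_force': np.float64(0.0), 'grip_width': np.float64(0.088)}
top [[506.6, 0.0, 328.7], [0.0, 506.6, 244.9], [0.0, 0.0, 1.0]] [[-0.025, -0.991, 0.133, 0.318], [-1.0, 0.022, -0.019, 0.075], [0.016, -0.133, -0.991, 1.387], [0.0, 0.0, 0.0, 1.0]]
scene [[509.9, 0.0, 320.1], [0.0, 509.9, 245.7], [0.0, 0.0, 1.0]] [[-0.817, -0.374, 0.439, 0.024], [-0.577, 0.525, -0.626, 0.736], [0.004, -0.764, -0.645, 0.781], [0.0, 0.0, 0.0, 1.0]]
[[-0.001, -0.951, -0.308, 0.08], [1.0, -0.001, -0.0, 0.001], [0.0, -0.308, 0.951, -0.145], [0.0, 0.0, 0.0, 1.0]]
0.0187
```

View pics/top0.png

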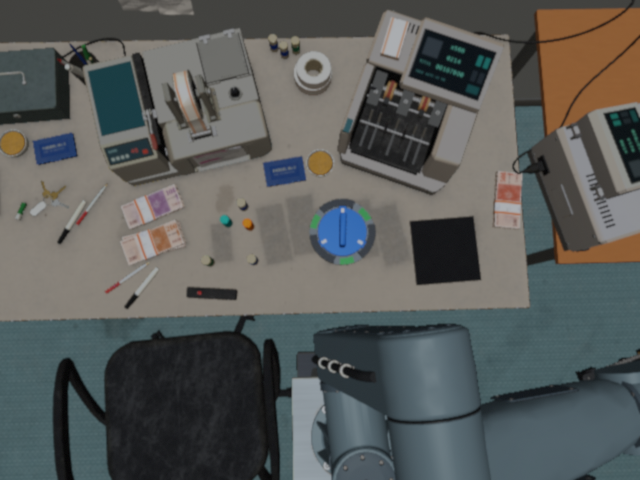

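View pics/scene0.png

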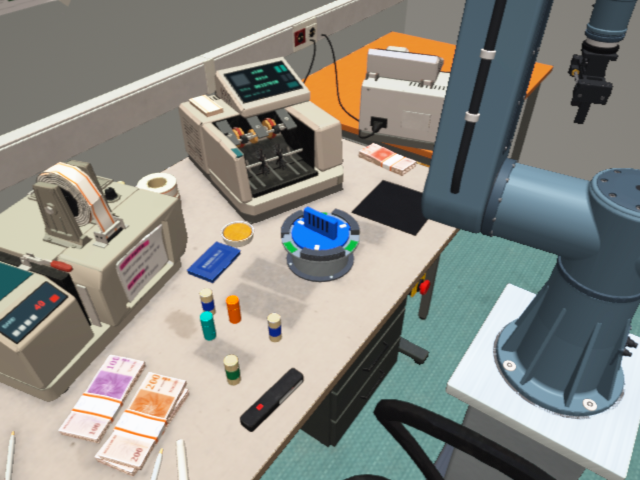

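```bash
cat > h.py <<'E'
from cell import *
import cv2,numpy as np
from scipy.spatial.transform import Rotation as R
def ray(uv,z,K,E):
    uv=np.atleast_2d(np.float64(uv)); r=np.c_[(uv-K[:2,2])/[K[0,0],K[1,1]],np.ones(len(uv))]@E[:3,:3].T
    return E[:3,3]+r*((z-E[2,3])/r[:,2])[:,None]
def cam(n,s=None):
    c=calibration(n); 
    if n!="wrist": return np.array(c["K"]),np.array(c["extrinsics"])
    T=np.eye(4);T[:3,:3]=R.from_rotvec(s["tcp_rot"]).as_matrix();T[:3,3]=s["eef_pos"]
    return np.array(c["K"]),T@np.array(c["mount"])
def proj(P,K,E):
    c=(np.atleast_2d(P)-E[:3,3])@E[:3,:3]; return c[:,:2]/c[:,2:]*[K[0,0],K[1,1]]+K[:2,2]
def blobs(p,lo,hi,amin=15,roi=None):
    m=cv2.inRange(cv2.cvtColor(p,cv2.COLOR_RGB2HSV),np.array(lo),np.array(hi))
    if roi: k=np.zeros_like(m);x,y,X,Y=roi;k[y:Y,x:X]=1;m=m*k
    n,l,st,ce=cv2.connectedComponentsWithStats(m)
    return m,[(st[i,4],ce[i]) for i in range(1,n) if st[i,4]>=amin]
E
python3 - <<'E'
from h import *
for n in ("top","scene"):
    p=np.load(n+"0.npz")["p"];K,E=cam(n)
    roi=(295,190,390,275) if n=="top" else (270,190,370,290)
    print(n)
    m,b=blobs(p,(100,150,100),(125,255,255),50,roi);print("blue",b)
    m,b=blobs(p,(45,100,80),(80,255,255),5,roi)
    for a,c in b: print("slot",a,c,ray(c,.07,K,E)[0].round(4))
    m,b=blobs(p,(0,0,200),(180,60,255),2,roi)
    for a,c in b: print("mark",a,c,ray(c,.08,K,E)[0].round(4))
p=np.load("top0.npz")["p"];K,E=cam("top")
m,b=blobs(p,(0,0,0),(180,255,35),500,(400,205,490,295));print("mat",[(a,ray(c,.004,K,E)[0].round(4)) for a,c in b])
for nm,c in dict(green=(208,260),ba=(252,259),bb=(242,203),torch=(212,294)).items(): print(nm,ray(c,.06 if nm!="torch" else .02,K,E)[0].round(4))
q=np.load("scene0.npz")["p"]
a=cv2.resize(p[195:270,300:385],None,fx=5,fy=5,interpolation=cv2.INTER_CUBIC);b=cv2.resize(q[190:290,265:365],(375,375),interpolation=cv2.INTER_CUBIC)
cv2.imwrite("pics/can.png",np.hstack([a,b])[:,:,::-1])
E
```

```text
top
blue [(np.int32(1693), array([341.9781453, 231.3266391]))]
slot 71 [364.23943662 214.02816901] [ 0.5753 -0.0458  0.07  ]
slot 72 [314.79166667 221.11111111] [0.5591 0.0854 0.07  ]
slot 76 [346.30263158 260.26315789] [0.4535 0.0052 0.07  ]
scene
blue [(np.int32(1619), array([319.19024089, 231.33230389]))]
slot 90 [289.81111111 246.56666667] [0.5593 0.0867 0.07  ]
slot 94 [351.10638298 245.39361702] [0.4538 0.0068 0.07  ]
mark 125 [279.648 193.088] [ 0.695  -0.0486  0.08  ]
mark 829 [343.20989144 202.70566948] [ 0.5474 -0.1045  0.08  ]
mark 484 [275.54752066 237.82438017] [0.595  0.0906 0.08  ]
mark 15 [300.6        221.93333333] [0.5847 0.0138 0.08  ]
mark 14 [342.35714286 225.35714286] [ 0.5011 -0.0303  0.08  ]
mark 42 [287.02380952 238.16666667] [0.574  0.0771 0.08  ]
mark 32 [353.8125 237.4375] [ 0.4574 -0.009   0.08  ]
mark 1064 [353.16071429 274.06109023] [0.3965 0.0897 0.08  ]
mark 19 [316.57894737 246.89473684] [0.5048 0.0638 0.08  ]
mark 18 [296.94444444 252.66666667] [0.5275 0.1029 0.08  ]
mark 6 [346.66666667 252.16666667] [0.4434 0.041  0.08  ]
mark 2 [331.  276.5] [0.4286 0.1212 0.08  ]
mark 2 [270.5 289. ] [0.5043 0.218  0.08  ]
mat [(np.int32(3832), array([ 0.4818, -0.2709,  0.004 ]))]
green [0.4635 0.3675 0.06  ]
ba [0.4635 0.2524 0.06  ]
bb [0.6142 0.2783 0.06  ]
torch [0.3761 0.365  0.02  ]
```

View pics/can.png

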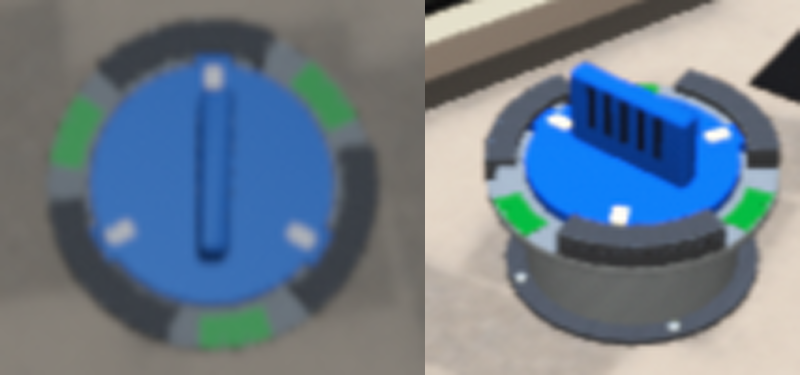

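Call:
jog_arm:
  plan:
    - {"fingers": 1, "dp": [0.26, -0.19, 0.03], "twist": 0.2}
    - {"fingers": 1, "dp": [0.26, -0.19, 0.03], "twist": 0.2}
    - {"fingers": 1, "dp": [0.26, -0.19, 0.03], "twist": 0.2}
    - {"fingers": 1, "dp": [0.26, -0.19, 0.03], "twist": 0.2}
    - {"fingers": 1, "dp": [0.26, -0.19, 0.03], "twist": 0.2}
    - {"fingers": 1, "dp": [0.26, -0.19, 0.03], "twist": 0.2}
    - {"fingers": 1, "dp": [0.26, -0.19, 0.03], "twist": 0.2}
    - {"fingers": 1, "dp": [0.26, -0.19, 0.03], "twist": 0.2}

```text
t: 0.77
eef_pos: [0.3673, -0.2826, 0.2081]
tcp_rot: [-3.135, -0.181, 0.0]
contact_force: [0.3, 0.4, -0.1]
grip_width: 0.0881
finger_force: 0.0
```

```bash
cat > go.py <<'E'
# usage: go.py x y z phi_deg -> tool-frame dp and twist from the present pose
import sys
from h import *
def go(x,y,z,ph):
    s=read_state();M=R.from_rotvec(s["tcp_rot"]).as_matrix();phi=np.arctan2(M[1,0],M[0,0])
    d=M.T@(np.array([x,y,z])-s["eef_pos"])
    print("t",round(float(s["t"]),2),"pos",s["eef_pos"].round(4),"phi",round(np.degrees(phi),1),"tilt",round(np.degrees(np.arccos(-M[2,2])),2),"q1,q6",s["q"][[0,5]].round(2))
    print("F",s["contact_force"].round(1),"w",round(float(s["grip_width"]),4),"| dp",d.round(4),"len",np.linalg.norm(d).round(3),"twist",round(float((phi-np.radians(ph)+np.pi)%(2*np.pi)-np.pi),4))
if __name__=="__main__": go(*map(float,sys.argv[1:]))
E
python3 go.py .529 .0155 .22 -1.5
```

```text
t 0.77 pos [ 0.3673 -0.2826  0.2081] phi 6.6 tilt 0.07 q1,q6 [-0.91  0.54]
F [ 0.3  0.4 -0.1] w 0.0881 | dp [ 0.195  -0.2775 -0.0116] len 0.339 twist 0.1418
```

Call:
jog_arm:
  plan:
    - {"fingers": 1, "dp": [0.194, -0.274, -0.012], "twist": 0.142}
    - {"fingers": 1, "dp": [0.194, -0.274, -0.012], "twist": 0.142}
    - {"fingers": 1, "dp": [0.194, -0.274, -0.012], "twist": 0.142}
    - {"fingers": 1, "dp": [0.194, -0.274, -0.012], "twist": 0.142}
    - {"fingers": 1, "dp": [0.194, -0.274, -0.012], "twist": 0.142}
    - {"fingers": 1, "dp": [0.194, -0.274, -0.012], "twist": 0.142}
    - {"fingers": 1, "dp": [0.194, -0.274, -0.012], "twist": 0.142}
    - {"fingers": 1, "dp": [0.194, -0.274, -0.012], "twist": 0.142}

```text
t: 1.43
eef_pos: [0.5242, 0.0038, 0.2203]
tcp_rot: [3.141, -0.043, -0.0]
contact_force: [0.3, -0.4, 0.7]
grip_width: 0.0877
finger_force: 0.0
```

```bash
python3 - <<'E'
from h import *
capture("wrist")
for k in range(2): s=read_state();p,d=capture("wrist")
np.savez("w1.npz",p=p,d=d,pos=s["eef_pos"],rot=s["tcp_rot"])
cv2.imwrite("pics/w1.png",p[:,:,::-1])
K,E=cam("wrist",s)
for nm,lo,hi,z in (("slot",(45,100,80),(80,255,255),.07),("mark",(0,0,190),(180,60,255),.08),("blue",(100,150,60),(125,255,255),.08)):
    for a,c in blobs(p,lo,hi,60)[1]: print(nm,a,c.round(1),ray(c,z,K,E)[0].round(4))
E
python3 go.py .529 .0155 .22 -1.5
```

```text
slot 1011 [386.3 156.4] [ 0.5769 -0.0455  0.07  ]
slot 948 [220.2 181.1] [0.5606 0.0854 0.07  ]
slot 683 [324.  299.5] [0.455  0.0053 0.07  ]
mark 94604 [280.7 165.8] [0.5727 0.0357 0.08  ]
mark 5251 [587.1  23. ] [ 0.6634 -0.1768  0.08  ]
mark 220 [310.3 148.5] [0.5849 0.0129 0.08  ]
mark 166 [251.1 250.2] [0.5056 0.0635 0.08  ]
mark 164 [367.1 252.8] [ 0.5014 -0.0306  0.08  ]
blue 388 [67.1 19.3] [0.6735 0.1746 0.08  ]
blue 3116 [132.8  13.5] [0.676  0.1295 0.08  ]
blue 474 [  8.1 111.1] [0.6161 0.231  0.08  ]
blue 19274 [309.6 213.7] [0.535 0.015 0.08 ]
blue 404 [ 74.3 269.1] [0.4922 0.2109 0.08  ]
t 1.58 pos [0.5243 0.0045 0.22  ] phi -1.3 tilt 0.04 q1,q6 [-0.22  1.37]
F [-0.3  0.4 -0.7] w 0.0881 | dp [ 0.0045 -0.0111  0.    ] len 0.012 twist 0.0043
```

View pics/w1.png

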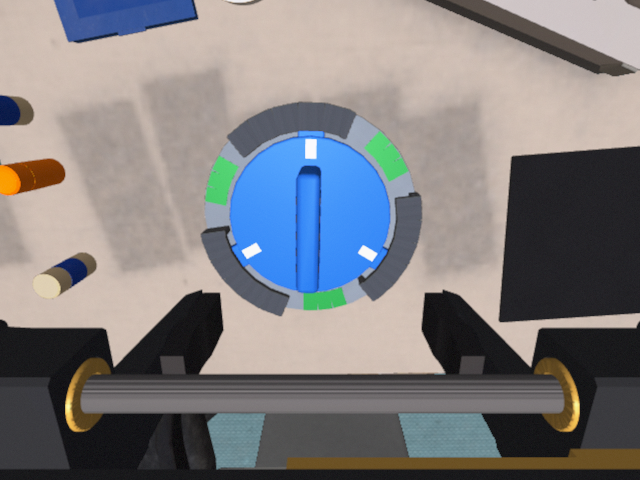

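```bash
python3 go.py .5302 .0152 .0915 -2.5
```

```text
t 1.58 pos [0.5243 0.0045 0.22  ] phi -1.3 tilt 0.04 q1,q6 [-0.22  1.37]
F [-0.3  0.4 -0.7] w 0.0881 | dp [ 0.0058 -0.0108  0.1285] len 0.129 twist 0.0217
```

Call:
jog_arm:
  plan:
    - {"fingers": 1, "dp": [0.006, -0.011, 0.0], "twist": 0.022}
    - {"fingers": 1, "dp": [0.006, -0.011, 0.03], "twist": 0.022}
    - {"fingers": 1, "dp": [0.006, -0.011, 0.06], "twist": 0.022}
    - {"fingers": 1, "dp": [0.006, -0.011, 0.08], "twist": 0.022}
    - {"fingers": 1, "dp": [0.006, -0.011, 0.08], "twist": 0.022}
    - {"fingers": 1, "dp": [0.006, -0.011, 0.08], "twist": 0.022}
    - {"fingers": 1, "dp": [0.006, -0.011, 0.08], "twist": 0.022}
    - {"fingers": 1, "dp": [0.006, -0.011, 0.08], "twist": 0.022}

```text
t: 2.25
eef_pos: [0.5313, 0.0117, 0.1423]
tcp_rot: [3.14, -0.078, 0.005]
contact_force: [0.4, -1.4, 0.6]
grip_width: 0.0881
finger_force: 0.0
```

```bash
python3 go.py .5302 .0152 .0915 -2.5
```

```text
t 2.25 pos [0.5313 0.0117 0.1423] phi -2.9 tilt 0.17 q1,q6 [-0.2   1.42]
F [ 0.4 -1.4  0.6] w 0.0881 | dp [-0.0014 -0.0035  0.0508] len 0.051 twist -0.0063
```

Call:
jog_arm:
  plan:
    - {"fingers": 1, "dp": [-0.001, -0.003, 0.0], "twist": -0.006}
    - {"fingers": 1, "dp": [-0.001, -0.003, 0.02], "twist": -0.006}
    - {"fingers": 1, "dp": [-0.001, -0.003, 0.04], "twist": -0.006}
    - {"fingers": 1, "dp": [-0.001, -0.003, 0.05], "twist": -0.006}
    - {"fingers": 1, "dp": [-0.001, -0.003, 0.05], "twist": -0.006}
    - {"fingers": 1, "dp": [-0.001, -0.003, 0.05], "twist": -0.006}
    - {"fingers": 1, "dp": [-0.001, -0.003, 0.05], "twist": -0.006}
    - {"fingers": 1, "dp": [-0.001, -0.003, 0.05], "twist": -0.006}

```text
t: 2.92
eef_pos: [0.5303, 0.0154, 0.0917]
tcp_rot: [3.141, -0.068, 0.003]
contact_force: [0.3, -0.5, 0.4]
grip_width: 0.0881
finger_force: 0.0
```

```bash
python3 go.py .5302 .0152 .0915 -2.5
```

```text
t 2.92 pos [0.5303 0.0154 0.0917] phi -2.5 tilt 0.13 q1,q6 [-0.19  1.42]
F [ 0.3 -0.5  0.4] w 0.0881 | dp [-0.0001  0.0002  0.0002] len 0.0 twist 0.0006
```

Well centred. Close on the handle.

Call:
jog_arm:
  plan:
    - {"fingers": -1, "dp": [0, 0, 0], "twist": 0}
    - {"fingers": -1, "dp": [0, 0, 0], "twist": 0}
    - {"fingers": -1, "dp": [0, 0, 0], "twist": 0}
    - {"fingers": -1, "dp": [0, 0, 0], "twist": 0}
    - {"fingers": -1, "dp": [0, 0, 0], "twist": 0}
    - {"fingers": -1, "dp": [0, 0, 0], "twist": 0}
    - {"fingers": -1, "dp": [0, 0, 0], "twist": 0}
    - {"fingers": -1, "dp": [0, 0, 0], "twist": 0}
  force: 25

```text
t: 3.58
eef_pos: [0.5293, 0.0156, 0.0904]
tcp_rot: [-3.141, 0.068, 0.0]
contact_force: [-0.3, 0.7, 1.2]
grip_width: 0.0368
finger_force: 0.0
```

Call:
jog_arm:
  plan:
    - {"fingers": -1, "dp": [0, 0, 0], "twist": 0}
    - {"fingers": -1, "dp": [0, 0, 0], "twist": 0}
    - {"fingers": -1, "dp": [0, 0, 0], "twist": 0}
    - {"fingers": -1, "dp": [0, 0, 0], "twist": 0}
    - {"fingers": -1, "dp": [0, 0, 0], "twist": 0}
    - {"fingers": -1, "dp": [0, 0, 0], "twist": 0}
    - {"fingers": -1, "dp": [0, 0, 0], "twist": 0}
    - {"fingers": -1, "dp": [0, 0, 0], "twist": 0}
  force: 25

```text
t: 4.25
eef_pos: [0.5293, 0.0156, 0.0904]
tcp_rot: [-3.141, 0.068, -0.0]
contact_force: [-0.1, 1.4, -0.4]
grip_width: 0.0159
finger_force: 25.0
```

Gripped. Turn anticlockwise (negative twist), gently.

Call:
jog_arm:
  plan:
    - {"fingers": -1, "dp": [0, 0, 0], "twist": -0.08}
    - {"fingers": -1, "dp": [0, 0, 0], "twist": -0.16}
    - {"fingers": -1, "dp": [0, 0, 0], "twist": -0.24}
    - {"fingers": -1, "dp": [0, 0, 0], "twist": -0.32}
    - {"fingers": -1, "dp": [0, 0, 0], "twist": -0.4}
    - {"fingers": -1, "dp": [0, 0, 0], "twist": -0.48}
    - {"fingers": -1, "dp": [0, 0, 0], "twist": -0.56}
    - {"fingers": -1, "dp": [0, 0, 0], "twist": -0.6}

```text
t: 4.92
eef_pos: [0.5293, 0.0154, 0.0904]
tcp_rot: [3.019, 0.869, -0.0]
contact_force: [-0.5, -0.1, -0.2]
grip_width: 0.016
finger_force: 25.0
```

```bash
python3 go.py .5302 .0152 .0905 67.5
```

```text
t 4.92 pos [0.5293 0.0154 0.0904] phi 32.1 tilt 0.01 q1,q6 [-0.2   0.81]
F [-0.5 -0.1 -0.2] w 0.016 | dp [ 0.0007  0.0007 -0.0001] len 0.001 twist -0.6174
```

Call:
jog_arm:
  plan:
    - {"fingers": -1, "dp": [0, 0, 0], "twist": -0.08}
    - {"fingers": -1, "dp": [0, 0, 0], "twist": -0.16}
    - {"fingers": -1, "dp": [0, 0, 0], "twist": -0.24}
    - {"fingers": -1, "dp": [0, 0, 0], "twist": -0.32}
    - {"fingers": -1, "dp": [0, 0, 0], "twist": -0.4}
    - {"fingers": -1, "dp": [0, 0, 0], "twist": -0.48}
    - {"fingers": -1, "dp": [0, 0, 0], "twist": -0.56}
    - {"fingers": -1, "dp": [0, 0, 0], "twist": -0.61}

```text
t: 5.58
eef_pos: [0.5293, 0.0154, 0.0904]
tcp_rot: [2.619, 1.736, -0.0]
contact_force: [-0.5, -0.0, -1.5]
grip_width: 0.0157
finger_force: 25.0
```

```bash
python3 - <<'E'
from h import *
s=read_state();p,d=capture("wrist")
s=read_state();p,d=capture("wrist")
cv2.imwrite("pics/w2.png",p[:,:,::-1])
K,E=cam("wrist",s)
C=np.array([.5307,.0151])
for nm,lo,hi,z in (("slot",(45,100,80),(80,255,255),.07),("mark",(0,0,190),(180,60,255),.08)):
    for a,c in blobs(p,lo,hi,60)[1]:
        X=ray(c,z,K,E)[0];v=X[:2]-C;print(nm,a,c.round(1),X.round(4),np.linalg.norm(v).round(4),np.degrees(np.arctan2(v[1],v[0])).round(1))
E
python3 go.py .5302 .0152 .0905 67.5
```

```text
slot 2535 [323.2 119.9] [0.5607 0.0872 0.07  ] 0.0781 67.4
slot 62 [458.5 326.3] [ 0.585  -0.0307  0.07  ] 0.0711 -40.1
mark 128850 [297.  148.1] [0.5466 0.0813 0.08  ] 0.0681 76.5
mark 357 [296.3   8. ] [0.5667 0.1269 0.08  ] 0.1174 72.1
mark 3699 [404.4 173.2] [0.5835 0.0548 0.08  ] 0.066 36.9
mark 675 [321.6 180.5] [0.5507 0.0654 0.08  ] 0.0541 68.3
mark 110 [118.1 419.3] [ 0.4053 -0.0076  0.08  ] 0.1275 -169.7
mark 2807 [545.7 439.6] [ 0.6067 -0.1075  0.08  ] 0.1443 -58.2
mark 282 [290.  453.4] [ 0.4779 -0.0632  0.08  ] 0.0945 -124.0
mark 119 [366. 453.] [ 0.5156 -0.0789  0.08  ] 0.0952 -99.1
t 5.68 pos [0.5293 0.0154 0.0904] phi 66.9 tilt 0.01 q1,q6 [-0.2   0.21]
F [ 0.4 -0.7 -0.8] w 0.0157 | dp [ 0.0002  0.0009 -0.0001] len 0.001 twist -0.0108
```

View pics/w2.png

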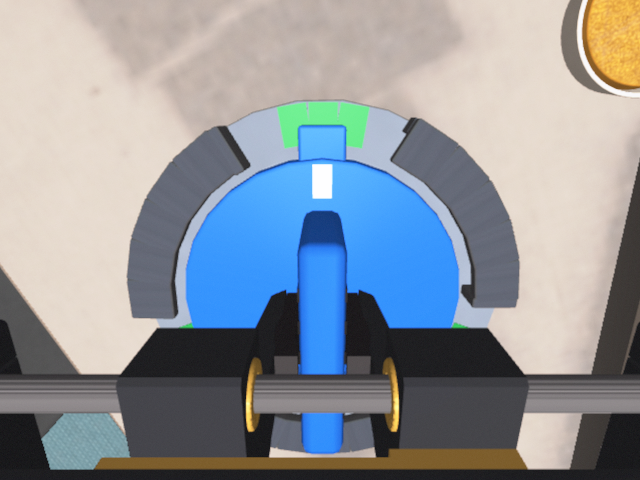

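Call:
jog_arm:
  plan:
    - {"fingers": -1, "dp": [0, 0, -0.006], "twist": 0}
    - {"fingers": -1, "dp": [0, 0, -0.014], "twist": 0}
    - {"fingers": -1, "dp": [0, 0, -0.024], "twist": 0}
    - {"fingers": -1, "dp": [0, 0, -0.038], "twist": 0}
    - {"fingers": -1, "dp": [0, 0, -0.054], "twist": 0}
    - {"fingers": -1, "dp": [0, 0, -0.07], "twist": 0}
    - {"fingers": -1, "dp": [0, 0, -0.085], "twist": 0}
    - {"fingers": -1, "dp": [0, 0, -0.095], "twist": 0}
  force: 35

```text
t: 6.35
eef_pos: [0.5301, 0.0154, 0.1881]
tcp_rot: [2.621, 1.729, 0.003]
contact_force: [1.0, 0.8, -2.1]
grip_width: 0.0155
finger_force: 35.0
```

```bash
python3 go.py .4818 -.2709 .185 20
```

```text
t 6.35 pos [0.5301 0.0154 0.1881] phi 66.8 tilt 0.17 q1,q6 [-0.19  0.21]
F [ 1.   0.8 -2.1] w 0.0155 | dp [-0.2822  0.0682  0.0032] len 0.29 twist 0.8172
```

Call:
jog_arm:
  plan:
    - {"fingers": -1, "dp": [-0.02, 0.005, 0], "twist": 0}
    - {"fingers": -1, "dp": [-0.055, 0.013, 0], "twist": 0}
    - {"fingers": -1, "dp": [-0.095, 0.023, 0], "twist": 0}
    - {"fingers": -1, "dp": [-0.135, 0.033, 0], "twist": 0}
    - {"fingers": -1, "dp": [-0.175, 0.043, 0], "twist": 0}
    - {"fingers": -1, "dp": [-0.215, 0.052, 0], "twist": 0}
    - {"fingers": -1, "dp": [-0.25, 0.06, 0], "twist": 0}
    - {"fingers": -1, "dp": [-0.274, 0.066, 0], "twist": 0}

```text
t: 7.02
eef_pos: [0.4813, -0.2657, 0.1862]
tcp_rot: [2.623, 1.726, -0.001]
contact_force: [0.9, 0.2, -2.3]
grip_width: 0.0155
finger_force: 35.0
```

```bash
python3 - <<'E'
from h import *
capture("wrist")
p,d=capture("top");K,E=cam("top");np.savez("top1.npz",p=p,d=d)
for a,c in blobs(p,(0,0,0),(180,255,35),300,(400,205,490,295))[1]: print("mat",a,c)
E
python3 go.py .4818 -.2709 .027 66.8
```

```text
mat 1160 [423.59224138 247.74655172]
t 7.12 pos [ 0.4815 -0.2665  0.1862] phi 66.6 tilt 0.12 q1,q6 [-0.72 -0.31]
F [-0.1  0.5 -2.5] w 0.0154 | dp [-0.0037  0.0018  0.1592] len 0.159 twist -0.0042
```

Call:
jog_arm:
  plan:
    - {"fingers": -1, "dp": [-0.004, 0.002, 0.02], "twist": 0}
    - {"fingers": -1, "dp": [-0.004, 0.002, 0.045], "twist": 0}
    - {"fingers": -1, "dp": [-0.004, 0.002, 0.07], "twist": 0}
    - {"fingers": -1, "dp": [-0.004, 0.002, 0.095], "twist": 0}
    - {"fingers": -1, "dp": [-0.004, 0.002, 0.12], "twist": 0}
    - {"fingers": -1, "dp": [-0.004, 0.002, 0.14], "twist": 0}
    - {"fingers": -1, "dp": [-0.004, 0.002, 0.152], "twist": 0}
    - {"fingers": -1, "dp": [-0.004, 0.002, 0.156], "twist": 0}

```text
t: 7.78
eef_pos: [0.4816, -0.2652, 0.0276]
tcp_rot: [-2.619, -1.729, 0.001]
contact_force: [-0.2, -0.5, -2.2]
grip_width: 0.0155
finger_force: 35.0
```

```bash
python3 go.py .4818 -.2709 .0248 66.8
```

```text
t 7.78 pos [ 0.4816 -0.2652  0.0276] phi 66.9 tilt 0.21 q1,q6 [-0.72 -0.32]
F [-0.2 -0.5 -2.2] w 0.0155 | dp [-0.0052  0.0025  0.0027] len 0.006 twist 0.0012
```

Call:
jog_arm:
  plan:
    - {"fingers": -1, "dp": [-0.004, 0.002, 0.001], "twist": 0}
    - {"fingers": -1, "dp": [-0.004, 0.002, 0.002], "twist": 0}
    - {"fingers": -1, "dp": [-0.004, 0.002, 0.003], "twist": 0}
    - {"fingers": -1, "dp": [-0.004, 0.002, 0.0035], "twist": 0}
    - {"fingers": -1, "dp": [-0.004, 0.002, 0.0035], "twist": 0}
    - {"fingers": -1, "dp": [-0.004, 0.002, 0.0035], "twist": 0}
    - {"fingers": -1, "dp": [-0.004, 0.002, 0.0035], "twist": 0}
    - {"fingers": -1, "dp": [-0.004, 0.002, 0.0035], "twist": 0}

```text
t: 8.45
eef_pos: [0.4829, -0.2714, 0.0262]
tcp_rot: [2.622, 1.73, 0.0]
contact_force: [0.5, 0.5, -1.9]
grip_width: 0.0156
finger_force: 35.0
```

```bash
python3 go.py .4818 -.2709 .0248 66.8
```

```text
t 8.45 pos [ 0.4829 -0.2714  0.0262] phi 66.9 tilt 0.02 q1,q6 [-0.73 -0.32]
F [ 0.5  0.5 -1.9] w 0.0156 | dp [-0.     -0.0012  0.0014] len 0.002 twist 0.0009
```

Call:
jog_arm:
  plan:
    - {"fingers": -1, "dp": [0, 0, 0.001], "twist": 0}
    - {"fingers": -1, "dp": [0, 0, 0.002], "twist": 0}
    - {"fingers": -1, "dp": [0, 0, 0.002], "twist": 0}
    - {"fingers": -0.3, "dp": [0, 0, 0.002], "twist": 0}
    - {"fingers": -0.3, "dp": [0, 0, 0.002], "twist": 0}
    - {"fingers": -0.3, "dp": [0, 0, 0.002], "twist": 0}
    - {"fingers": -0.3, "dp": [0, 0, 0.002], "twist": 0}
    - {"fingers": -0.3, "dp": [0, 0, 0.002], "twist": 0}

```text
t: 9.12
eef_pos: [0.4828, -0.2713, 0.0239]
tcp_rot: [2.622, 1.731, 0.0]
contact_force: [-0.1, -0.5, 0.1]
grip_width: 0.0308
finger_force: 0.0
```

Call:
jog_arm:
  plan:
    - {"fingers": 0.2, "dp": [0, 0, 0.0], "twist": 0}
    - {"fingers": 0.2, "dp": [0, 0, -0.005], "twist": 0}
    - {"fingers": 0.2, "dp": [0, 0, -0.02], "twist": 0}
    - {"fingers": 0.2, "dp": [0, 0, -0.05], "twist": 0}
    - {"fingers": 0.2, "dp": [0, 0, -0.085], "twist": 0}
    - {"fingers": 0.2, "dp": [0, 0, -0.12], "twist": 0}
    - {"fingers": 0.2, "dp": [0, 0, -0.145], "twist": 0}
    - {"fingers": 0.2, "dp": [0, 0, -0.155], "twist": 0}

```text
t: 9.78
eef_pos: [0.4846, -0.2727, 0.1838]
tcp_rot: [2.616, 1.727, 0.003]
contact_force: [0.4, -0.6, 0.1]
grip_width: 0.0529
finger_force: 0.0
```

```bash
python3 - <<'E'
from h import *
capture("wrist")
s=read_state();p,d=capture("wrist");K,E=cam("wrist",s)
for a,c in blobs(p,(0,0,190),(180,60,255),60)[1]: print("mark",a,c.round(1),ray(c,.014,K,E)[0].round(4))
m,b=blobs(p,(100,150,60),(125,255,255),2000);print("blue",b)
cv2.imwrite("pics/w3.png",p[:,:,::-1])
q,dd=capture("top");K,E=cam("top");cv2.imwrite("pics/top2.png",q[:,:,::-1])
for a,c in blobs(q,(45,100,80),(80,255,255),15,(295,190,390,275))[1]: print("slot",a,ray(c,.07,K,E)[0].round(4))
E
python3 go.py .4635 .3675 .2 0
```

```text
mark 121921 [347.4 147.9] [ 0.5276 -0.2307  0.014 ]
mark 187 [317.5 149. ] [ 0.5047 -0.2217  0.014 ]
mark 148 [264.8 243.3] [ 0.4292 -0.2782  0.014 ]
mark 145 [371.  243.1] [ 0.516  -0.3155  0.014 ]
mark 815 [496.6 313.4] [ 0.6007 -0.429   0.014 ]
mark 930 [458.3 324.7] [ 0.5636 -0.4262  0.014 ]
mark 1507 [286.6 422.3] [ 0.3631 -0.4666  0.014 ]
blue [(np.int32(17055), array([317.78317209, 208.19759601]))]
slot 70 [ 0.5754 -0.0459  0.07  ]
slot 72 [0.5591 0.0854 0.07  ]
slot 77 [0.4534 0.0051 0.07  ]
t 9.93 pos [ 0.4829 -0.2713  0.1789] phi 66.9 tilt 0.05 q1,q6 [-0.73 -0.32]
F [ 0.1 -0.9  0.6] w 0.053 | dp [ 0.5798 -0.2689 -0.0215] len 0.639 twist 1.1668
```

View pics/w3.png

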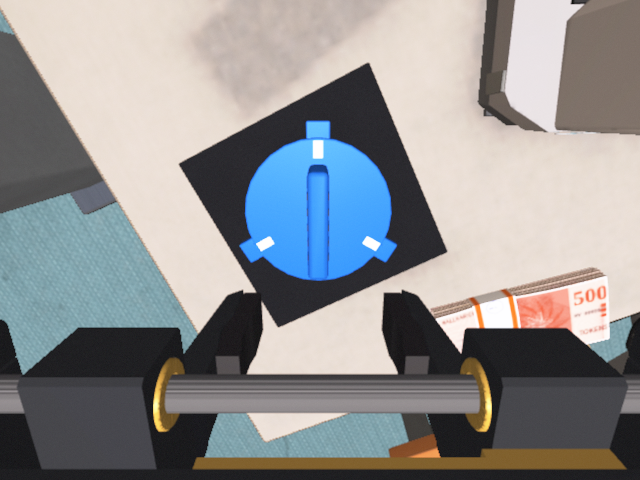

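Call:
jog_arm:
  plan:
    - {"fingers": 0.2, "dp": [0.29, -0.135, -0.021], "twist": 0.32}
    - {"fingers": 0.2, "dp": [0.29, -0.135, -0.021], "twist": 0.32}
    - {"fingers": 0.2, "dp": [0.29, -0.135, -0.021], "twist": 0.32}
    - {"fingers": 0.2, "dp": [0.29, -0.135, -0.021], "twist": 0.32}
    - {"fingers": 0.2, "dp": [0.29, -0.135, -0.021], "twist": 0.32}
    - {"fingers": 0.2, "dp": [0.29, -0.135, -0.021], "twist": 0.32}
    - {"fingers": 0.2, "dp": [0.29, -0.135, -0.021], "twist": 0.32}
    - {"fingers": 0.2, "dp": [0.29, -0.135, -0.021], "twist": 0.32}

```text
t: 10.6
eef_pos: [0.4705, 0.0515, 0.1974]
tcp_rot: [-2.861, -1.291, 0.006]
contact_force: [0.3, 0.1, -0.0]
grip_width: 0.0529
finger_force: 0.0
```

```bash
python3 go.py .4635 .3675 .2 30
```

```text
t 10.6 pos [0.4705 0.0515 0.1974] phi 48.6 tilt 0.27 q1,q6 [-0.14  0.58]
F [ 0.3  0.1 -0. ] w 0.0529 | dp [ 0.2323 -0.2143 -0.0021] len 0.316 twist 0.3241
```

Call:
jog_arm:
  plan:
    - {"fingers": 0.2, "dp": [0.232, -0.212, -0.002], "twist": 0.324}
    - {"fingers": 0.2, "dp": [0.232, -0.212, -0.002], "twist": 0.324}
    - {"fingers": 0.2, "dp": [0.232, -0.212, -0.002], "twist": 0.324}
    - {"fingers": 0.2, "dp": [0.232, -0.212, -0.002], "twist": 0.324}
    - {"fingers": 0.2, "dp": [0.232, -0.212, -0.002], "twist": 0.324}
    - {"fingers": 0.2, "dp": [0.232, -0.212, -0.002], "twist": 0.324}
    - {"fingers": 0.2, "dp": [0.232, -0.212, -0.002], "twist": 0.324}
    - {"fingers": 0.2, "dp": [0.232, -0.212, -0.002], "twist": 0.324}

```text
t: 11.27
eef_pos: [0.4656, 0.3645, 0.1986]
tcp_rot: [3.034, 0.813, -0.007]
contact_force: [0.6, -0.0, -0.6]
grip_width: 0.0526
finger_force: 0.0
```

```bash
python3 - <<'E'
from h import *
capture("wrist");capture("wrist")
s=read_state();p,d=capture("wrist");K,E=cam("wrist",s)
cv2.imwrite("pics/w4.png",p[:,:,::-1])
print("expected top px",proj([[.4635,.3675,.06]],K,E).round(0))
for nm,lo,hi,z in (("cream",(18,40,150),(32,140,255),.06),("green",(45,80,20),(85,255,255),.03)):
    for a,c in blobs(p,lo,hi,150)[1]: print(nm,a,c.round(1),ray(c,z,K,E)[0].round(4))
E
python3 go.py .4635 .3675 .2 30
```

```text
expected top px [[319. 225.]]
cream 1011 [528.9 101.4] [0.6181 0.2841 0.06  ]
cream 779 [311.4 216.4] [0.4669 0.3761 0.06  ]
cream 634 [435.6 285.1] [0.4677 0.2578 0.06  ]
t 11.42 pos [0.4654 0.3643 0.1984] phi 30.2 tilt 0.3 q1,q6 [0.46 1.51]
F [-0.1 -0.8 -0.5] w 0.0526 | dp [-0.     -0.0038 -0.0016] len 0.004 twist 0.0033
```

View pics/w4.png

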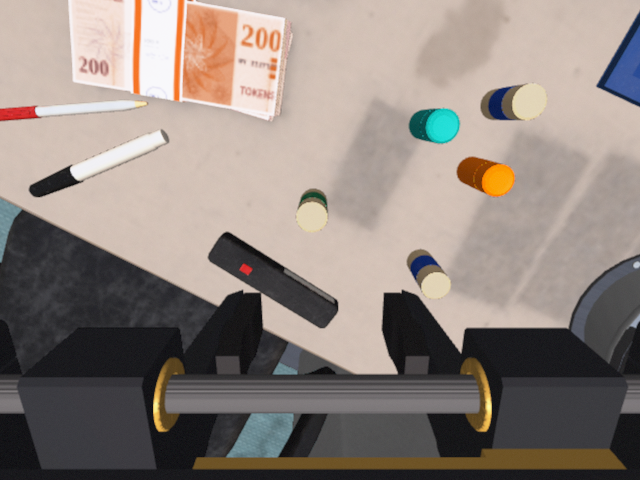

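```bash
python3 - <<'E'
from h import *
p=np.load("top0.npz")["p"];K,E=cam("top")
for a,c in blobs(p,(12,30,120),(35,150,255),6,(195,190,262,270))[1]: print(a,c.round(1),ray(c,.06,K,E)[0].round(4))
E
python3 go.py .4665 .3755 .11 30
```

```text
350 [224.2 200.6] [0.6216 0.3256 0.06  ]
71 [240.3 201.8] [0.6175 0.2828 0.06  ]
70 [246.8 223. ] [0.5597 0.2657 0.06  ]
75 [250.2 257.8] [0.4668 0.2572 0.06  ]
78 [204.7 259.5] [0.4651 0.3762 0.06  ]
t 11.42 pos [0.4654 0.3643 0.1984] phi 30.2 tilt 0.3 q1,q6 [0.46 1.51]
F [-0.1 -0.8 -0.5] w 0.0526 | dp [ 0.007  -0.0091  0.0884] len 0.089 twist 0.0033
```

Both views agree: roll at (0.466, 0.376). Go above, then down.

Call:
jog_arm:
  plan:
    - {"fingers": 0.2, "dp": [0.007, -0.009, 0], "twist": 0.003}
    - {"fingers": 0.2, "dp": [0.007, -0.009, 0.03], "twist": 0.003}
    - {"fingers": 0.2, "dp": [0.007, -0.009, 0.06], "twist": 0.003}
    - {"fingers": 0.2, "dp": [0.007, -0.009, 0.088], "twist": 0.003}
    - {"fingers": 0.2, "dp": [0.007, -0.009, 0.088], "twist": 0.003}
    - {"fingers": 0.2, "dp": [0.007, -0.009, 0.088], "twist": 0.003}
    - {"fingers": 0.2, "dp": [0.007, -0.009, 0.088], "twist": 0.003}
    - {"fingers": 0.2, "dp": [0.007, -0.009, 0.088], "twist": 0.003}

```text
t: 12.08
eef_pos: [0.4707, 0.3743, 0.1161]
tcp_rot: [-3.036, -0.806, -0.005]
contact_force: [0.0, 0.3, 0.2]
grip_width: 0.0529
finger_force: 0.0
```

```bash
python3 - <<'E'
from h import *
s=read_state();p,d=capture("wrist");K,E=cam("wrist",s)
for a,c in blobs(p,(18,40,150),(32,140,255),150)[1]: print(a,c.round(1),ray(c,.06,K,E)[0].round(4))
E
python3 go.py .466 .376 .027 30
```

```text
1883 [614.7 110.8] [0.6179 0.2846 0.06  ]
1295 [313.8 266.8] [0.4672 0.3763 0.06  ]
t 12.13 pos [0.4706 0.3744 0.1162] phi 29.7 tilt 0.21 q1,q6 [0.47 1.53]
F [-0.3 -0.4  0.6] w 0.053 | dp [-0.0035 -0.0037  0.0892] len 0.089 twist -0.0044
```

Call:
jog_arm:
  plan:
    - {"fingers": 0.2, "dp": [-0.003, -0.003, 0], "twist": 0}
    - {"fingers": 0.2, "dp": [-0.003, -0.003, 0.02], "twist": 0}
    - {"fingers": 0.2, "dp": [-0.003, -0.003, 0.045], "twist": 0}
    - {"fingers": 0.2, "dp": [-0.003, -0.003, 0.07], "twist": 0}
    - {"fingers": 0.2, "dp": [-0.003, -0.003, 0.088], "twist": 0}
    - {"fingers": 0.2, "dp": [-0.003, -0.003, 0.088], "twist": 0}
    - {"fingers": 0.2, "dp": [-0.003, -0.003, 0.088], "twist": 0}
    - {"fingers": 0.2, "dp": [-0.003, -0.003, 0.088], "twist": 0}

```text
t: 12.8
eef_pos: [0.466, 0.3758, 0.0277]
tcp_rot: [-3.035, -0.807, -0.004]
contact_force: [-0.7, 0.2, 1.0]
grip_width: 0.0527
finger_force: 0.0
```

```bash
python3 go.py .467 .376 .027 30
```

```text
t 12.8 pos [0.466  0.3758 0.0277] phi 29.8 tilt 0.14 q1,q6 [0.48 1.53]
F [-0.7  0.2  1. ] w 0.0527 | dp [0.001  0.0003 0.0007] len 0.001 twist -0.0037
```

Call:
jog_arm:
  plan:
    - {"fingers": -1, "dp": [0.001, 0, 0], "twist": 0}
    - {"fingers": -1, "dp": [0.001, 0, 0], "twist": 0}
    - {"fingers": -1, "dp": [0.001, 0, 0], "twist": 0}
    - {"fingers": -1, "dp": [0.001, 0, 0], "twist": 0}
    - {"fingers": -1, "dp": [0.001, 0, 0], "twist": 0}
    - {"fingers": -1, "dp": [0.001, 0, 0], "twist": 0}
    - {"fingers": -1, "dp": [0.001, 0, 0], "twist": 0}
    - {"fingers": -1, "dp": [0.001, 0, 0], "twist": 0}
  force: 20

```text
t: 13.47
eef_pos: [0.4662, 0.3759, 0.0265]
tcp_rot: [-3.036, -0.807, -0.001]
contact_force: [-0.7, 1.1, 4.2]
grip_width: 0.0241
finger_force: 19.9
```

```bash
python3 go.py .467 .376 .18 30
```

```text
t 13.47 pos [0.4662 0.3759 0.0265] phi 29.8 tilt 0.06 q1,q6 [0.48 1.53]
F [-0.7  1.1  4.2] w 0.0241 | dp [ 0.0009  0.0003 -0.1535] len 0.154 twist -0.0038
```

Call:
jog_arm:
  plan:
    - {"fingers": -1, "dp": [0, 0, -0.005], "twist": 0}
    - {"fingers": -1, "dp": [0, 0, -0.02], "twist": 0}
    - {"fingers": -1, "dp": [0, 0, -0.04], "twist": 0}
    - {"fingers": -1, "dp": [0, 0, -0.065], "twist": 0}
    - {"fingers": -1, "dp": [0, 0, -0.09], "twist": 0}
    - {"fingers": -1, "dp": [0, 0, -0.115], "twist": 0}
    - {"fingers": -1, "dp": [0, 0, -0.14], "twist": 0}
    - {"fingers": -1, "dp": [0, 0, -0.15], "twist": 0}
  force: 25

```text
t: 14.13
eef_pos: [0.467, 0.3761, 0.1793]
tcp_rot: [-3.035, -0.807, -0.006]
contact_force: [0.3, 1.0, -1.2]
grip_width: 0.0243
finger_force: 24.8
```

```bash
python3 go.py .530 .0152 .18 30
```

```text
t 14.13 pos [0.467  0.3761 0.1793] phi 29.8 tilt 0.24 q1,q6 [0.48 1.53]
F [ 0.3  1.  -1.2] w 0.0243 | dp [-0.1246  0.3445 -0.0011] len 0.366 twist -0.0038
```

Call:
jog_arm:
  plan:
    - {"fingers": -1, "dp": [-0.007, 0.019, 0], "twist": 0}
    - {"fingers": -1, "dp": [-0.02, 0.055, 0], "twist": 0}
    - {"fingers": -1, "dp": [-0.033, 0.092, 0], "twist": 0}
    - {"fingers": -1, "dp": [-0.046, 0.128, 0], "twist": 0}
    - {"fingers": -1, "dp": [-0.059, 0.164, 0], "twist": 0}
    - {"fingers": -1, "dp": [-0.072, 0.2, 0], "twist": 0}
    - {"fingers": -1, "dp": [-0.083, 0.23, 0], "twist": 0}
    - {"fingers": -1, "dp": [-0.09, 0.248, 0], "twist": 0}

```text
t: 14.8
eef_pos: [0.5106, 0.1124, 0.1748]
tcp_rot: [3.036, 0.804, -0.003]
contact_force: [1.0, 0.3, -1.7]
grip_width: 0.0241
finger_force: 24.9
```

```bash
python3 go.py .530 .0152 .18 30
```

```text
t 14.8 pos [0.5106 0.1124 0.1748] phi 29.7 tilt 0.11 q1,q6 [-0.01  1.04]
F [ 1.   0.3 -1.7] w 0.0241 | dp [-0.0312  0.0941 -0.0051] len 0.099 twist -0.006
```

Call:
jog_arm:
  plan:
    - {"fingers": -1, "dp": [-0.01, 0.03, 0], "twist": 0}
    - {"fingers": -1, "dp": [-0.021, 0.063, 0], "twist": 0}
    - {"fingers": -1, "dp": [-0.028, 0.085, 0], "twist": 0}
    - {"fingers": -1, "dp": [-0.031, 0.094, 0], "twist": 0}
    - {"fingers": -1, "dp": [-0.031, 0.094, 0], "twist": 0}
    - {"fingers": -1, "dp": [-0.031, 0.094, 0.01], "twist": 0}
    - {"fingers": -1, "dp": [-0.031, 0.094, 0.03], "twist": 0}
    - {"fingers": -1, "dp": [-0.031, 0.094, 0.04], "twist": 0}

```text
t: 15.47
eef_pos: [0.5291, 0.0204, 0.1333]
tcp_rot: [-3.034, -0.809, 0.004]
contact_force: [-0.3, 0.2, -2.9]
grip_width: 0.0242
finger_force: 24.9
```

```bash
python3 go.py .530 .0152 .0352 30
```

```text
t 15.47 pos [0.5291 0.0204 0.1333] phi 29.9 tilt 0.18 q1,q6 [-0.19  0.86]
F [-0.3  0.2 -2.9] w 0.0242 | dp [-0.0016  0.0052  0.0981] len 0.098 twist -0.0023
```

Call:
jog_arm:
  plan:
    - {"fingers": -1, "dp": [-0.001, 0.003, 0.005], "twist": 0}
    - {"fingers": -1, "dp": [-0.001, 0.003, 0.02], "twist": 0}
    - {"fingers": -1, "dp": [-0.001, 0.003, 0.04], "twist": 0}
    - {"fingers": -1, "dp": [-0.001, 0.003, 0.06], "twist": 0}
    - {"fingers": -1, "dp": [-0.001, 0.003, 0.078], "twist": 0}
    - {"fingers": -1, "dp": [-0.001, 0.003, 0.088], "twist": 0}
    - {"fingers": -1, "dp": [-0.001, 0.003, 0.093], "twist": 0}
    - {"fingers": -1, "dp": [-0.001, 0.003, 0.093], "twist": 0}

```text
t: 16.13
eef_pos: [0.5307, 0.0161, 0.042]
tcp_rot: [-3.035, -0.808, 0.003]
contact_force: [0.6, -0.7, -1.1]
grip_width: 0.0242
finger_force: 24.9
```

```bash
python3 go.py .530 .0152 .0352 30
```

```text
t 16.13 pos [0.5307 0.0161 0.042 ] phi 29.8 tilt 0.12 q1,q6 [-0.19  0.86]
F [ 0.6 -0.7 -1.1] w 0.0242 | dp [-0.001   0.0004  0.0068] len 0.007 twist -0.0032
```

Call:
jog_arm:
  plan:
    - {"fingers": -1, "dp": [0, 0, 0.002], "twist": 0}
    - {"fingers": -1, "dp": [0, 0, 0.004], "twist": 0}
    - {"fingers": -1, "dp": [0, 0, 0.005], "twist": 0}
    - {"fingers": -1, "dp": [0, 0, 0.006], "twist": 0}
    - {"fingers": -1, "dp": [0, 0, 0.0065], "twist": 0}
    - {"fingers": -1, "dp": [0, 0, 0.0065], "twist": 0}
    - {"fingers": -1, "dp": [0, 0, 0.0065], "twist": 0}
    - {"fingers": -1, "dp": [0, 0, 0.0065], "twist": 0}

```text
t: 16.8
eef_pos: [0.5315, 0.0155, 0.0366]
tcp_rot: [3.036, 0.807, 0.0]
contact_force: [0.4, 0.6, -2.0]
grip_width: 0.0245
finger_force: 24.9
```

```bash
python3 go.py .530 .0152 .0345 30
```

```text
t 16.8 pos [0.5315 0.0155 0.0366] phi 29.8 tilt 0.01 q1,q6 [-0.19  0.86]
F [ 0.4  0.6 -2. ] w 0.0245 | dp [-0.0014 -0.0005  0.0021] len 0.003 twist -0.0039
```

Lower the last 2 mm, open partway.

Call:
jog_arm:
  plan:
    - {"fingers": -1, "dp": [0, 0, 0.001], "twist": 0}
    - {"fingers": -1, "dp": [0, 0, 0.002], "twist": 0}
    - {"fingers": -1, "dp": [0, 0, 0.002], "twist": 0}
    - {"fingers": -1, "dp": [0, 0, 0.002], "twist": 0}
    - {"fingers": -1, "dp": [0, 0, 0.002], "twist": 0}
    - {"fingers": 0.15, "dp": [0, 0, 0.002], "twist": 0}
    - {"fingers": 0.15, "dp": [0, 0, 0.002], "twist": 0}
    - {"fingers": 0.15, "dp": [0, 0, 0.002], "twist": 0}

```text
t: 17.47
eef_pos: [0.5314, 0.0155, 0.0345]
tcp_rot: [3.036, 0.807, 0.0]
contact_force: [-0.6, -0.1, 0.1]
grip_width: 0.0419
finger_force: 0.0
```

Call:
jog_arm:
  plan:
    - {"fingers": 0.15, "dp": [0, 0, 0], "twist": 0}
    - {"fingers": 0.15, "dp": [0, 0, 0], "twist": 0}
    - {"fingers": 0.15, "dp": [0, 0, -0.01], "twist": 0}
    - {"fingers": 0.15, "dp": [0, 0, -0.035], "twist": 0}
    - {"fingers": 0.15, "dp": [0, 0, -0.07], "twist": 0}
    - {"fingers": 0.15, "dp": [0, 0, -0.105], "twist": 0}
    - {"fingers": 0.15, "dp": [0, 0, -0.14], "twist": 0}
    - {"fingers": 0.15, "dp": [0, 0, -0.17], "twist": 0}

```text
t: 18.13
eef_pos: [0.5316, 0.0155, 0.2078]
tcp_rot: [3.035, 0.807, 0.003]
contact_force: [0.2, 0.2, -0.3]
grip_width: 0.0509
finger_force: 0.0
```

```bash
python3 - <<'E'
from h import *
capture("wrist");capture("wrist")
s=read_state();p,d=capture("wrist");K,E=cam("wrist",s)
cv2.imwrite("pics/w5.png",p[:,:,::-1])
for a,c in blobs(p,(18,40,150),(32,140,255),150)[1]: print(a,c.round(1),ray(c,.068,K,E)[0].round(4))
print(s["eef_pos"])
q,_=capture("scene");K,E=cam("scene")
print("blue moved px",[ (a,c.round(1)) for a,c in blobs(q,(105,120,40),(125,255,255),20,(190,280,300,350))[1]],[ (a,c.round(1)) for a,c in blobs(np.load("scene0.npz")["p"],(105,120,40),(125,255,255),20,(190,280,300,350))[1]])
cv2.imwrite("pics/scene5.png",q[:,:,::-1])
E
```

```text
600 [  9.3 146.6] [0.473  0.2464 0.068 ]
713 [316.9 226.8] [0.5325 0.0156 0.068 ]
[0.53484029 0.01498239 0.21139524]
blue moved px [(np.int32(83), array([208., 306.])), (np.int32(87), array([274.7, 331.6]))] [(np.int32(83), array([208. , 306.1])), (np.int32(87), array([274.7, 331.6]))]
```

View pics/w5.png

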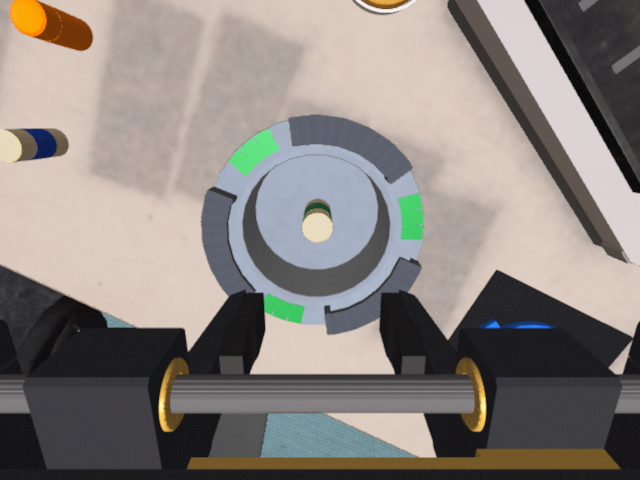

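View pics/scene5.png

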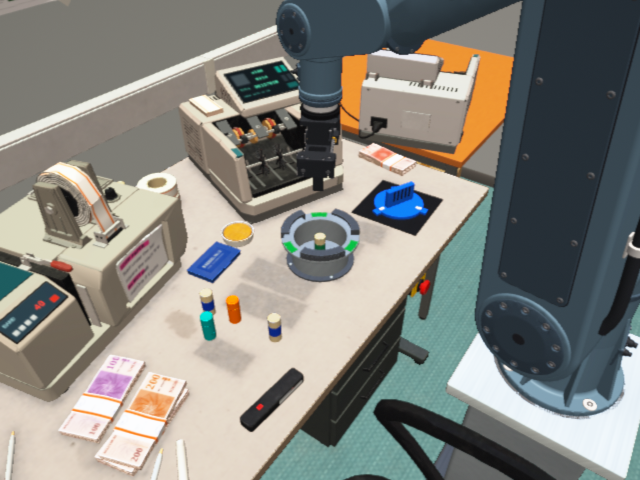

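The green roll stands upright in the middle of the canister (wrist view pixel 317,227). The scene view shows the lid flat on the mat (pixel 400,205), and the blue rolls and torch haven't moved.

```bash
python3 -c "
from cell import *
print(sign_off())"
```

```text
the job is handed in; nothing more can be done
None
```

The job is handed in at about 18 s of the 69 s allowed: the lid lies handle up in the middle of the mat, the green-banded roll stands on the canister floor, and the blue rolls and torch show no movement in the last pictures; no verdict came back.

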